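# Push a report home in the binder and snap its clamp lever over

### The arm

A 6-joint arm with a two-finger parallel gripper is mounted at the origin on the work surface. World frame = base frame: x ahead of the robot, y to its left, z up, the work surface at z = 0. Lengths are in mm, angles in rad, forces in N, time in s.
With the tool pointing down it reaches from about 275 to 850 mm from the base axis. Payload 19 kg.
Tool frame: the origin (TCP) lies midway between the tips of the shut fingers; the grasp point (between the pads) lies 19 mm behind it; x points along the fingers, y is the direction in which the jaws open and shut, and the axes are right-handed (so a half turn about x gives the same grasp; the last joint's range is limited). The gripper opens to 85 mm and grips with 20 to 120 N. Pads are 22 mm wide; open, the fingers measure 114 mm over their backs; the gripper's body (76 mm by 85 mm) begins 54 mm behind the grasp point. The pads swing forward as they close: fully open they stand 13 mm farther back than shut.
Start: joints at [-1.27, 0.15, 1.437, -0, 1.554, -0.134], TCP at [242.178, -521.479, 231.267] pointing down, gripper open.
Joint ranges: [-2.8, 2.8], [-0.68, 2.1], [0.12, 2.68], [-1.39, 4.53], [0.16, 2.79], [-2.81, 2.81]. Speed limits (rad/s): [1.89, 1.89, 2.22, 3.01, 3.01, 3.01].

### API

Orientations are given as a rotation vector (axis times angle).
In Python, from plant import bot gives the robot as it stands. The module is installed in compiled form; this text tells all that it offers.
- The arm moves only by the shell command python3 -m pendant 'ROWS' [FORCE]. ROWS is a JSON object of lists of equal length, an entry for each row: "offset": the shift along the tool's x, y, z in cm, a list of three; "angular": the turn, a rotation vector about the tool's x, y, z in rad, a list of three; "grip": the closure, from -1 (fully open) to 1 (shut), so that 0 is half open. In form: {"offset": [[x, y, z], ...], "angular": [[rx, ry, rz], ...], "grip": [grip, ...]}. A call has 1 to 12 rows; each row shifts and turns the commanded pose from where the row before left it, along the tool's axes as they then stand; what a row does not reach is not made up. A row lasts 1/12 s, in which the tool goes at most 41.7 mm and 7.16 degrees, less where a joint would pass 70% of its speed; a pose out of reach is approached as far as the arm can. A call is refused whole if a number of a shift passes 4.17 or a number of a turn 0.125, either way. A call with a gripper value outside its range is refused whole. The fingers move at their own pace and stop on an object; FORCE is the grip in N (left out, the last holds). Time passes only in rows, so rows that do not move let the fingers close. It gives the time, the measured TCP pose, the force and the opening at its end, in the units of the state.
- bot.read_state(): the state, without advancing time (a new reading comes with each control period).
- bot.read_camera(name): name is "scene" or "top" or "wrist"; returns a dict with "img" (420x560x3 uint8, blue, green, red), "camera_matrix" (3x3 intrinsics, pixels), "distortion" ([k1, k2, p1, p2, k3] as OpenCV has them; the pictures are not rectified), "position" and "rotation" of the camera in the world. Camera axes: x right, y down, z forward; pixel columns grow to the right and rows downward; lengths in mm; the calibration is good to about 2 mm. A picture is of the moment at which its call begins. There is no depth.
- bot.job_done(): hands the job in, once; it reports no verdict.
The state is a dict: "time": time; "joint_pos": joint angles; "joint_vel": joint speeds; "joint_torque": joint torques, N m; "tool_pos": TCP position; "tcp_rot": TCP orientation; "contact_force": force on the tool from outside, world axes, zero at the start; "torque": the same for the moment, N m; "gripper_width": finger opening in mm.
Only numpy, scipy, OpenCV 4.12 (cv2) and the standard library are available. Lean on these libraries where they do the work, as an engineer would, in place of code of your own. Each camera call takes 0.05 s, during which the arm holds its last target. There are 200 camera calls.

### The job

On the report binder, push the hardback report along its bed, without gripping or lifting it, until its far edge is fully home against the back stop. Then push the T-shaped clamp lever over, away from you, past its centre so that it snaps into its other position and the clamp bar comes down on the report. Take your hand away and leave everything else on the desk and on the binder where it is.

Things in the scene. Friction and masses are not known exactly. Their poses are not given: they have to be found in the camera images.
- binder: cream desk-top report binder, fixed, 310 mm deep (x) x 300 mm wide (y). Origin under its centre at desk level; x points away from the robot's side, the way the report is pushed; y left, z up. Flat bed 30 mm above the desk, from x = -155 mm; two aluminium guides, 12 mm high above the bed, inner faces at y = +-77 mm, x = -145 to +45 mm. Rear body 190 mm wide, x = 50 to 155 mm, 75 mm high.
- stop (a point): middle of the back stop: the vertical front face of the rear body, at x = 50 mm in the binder's frame, 39 mm above the desk. Axes as the binder's. The report's far edge goes against it.
- bar (a point): middle of the underside of the steel clamp bar (22 mm deep, 176 wide, 14 high) which spans the bed above the report, at x = 30 mm in the binder's frame; driven by the lever only: 63 mm above the desk when unlocked, 49.5 mm (just above the report) when locked. Axes as the binder's.
- report_mid (a point): centre (half-way up, 39 mm above the desk) of the loose hardback report: grey covers, white page edges, 120 mm along x, 150 along y, 18 thick, about 0.25 kg, flat on the bed between the guides, 2 mm play each side. Axes as the binder's (to a degree). Starts 35 to 55 mm short of home; home, this point is at x = -10 mm in the binder's frame. Slides at 1 to 4 N.
- lever (a joint): angle of the T-shaped clamp lever (rad): 0 = unlocked, leaning 0.6 rad towards the robot's side; 0.6 = upright, its centre; 1.2 = locked, leaning 0.6 rad away. A spring snaps it to the nearer end: about 6 N at the tip starts it, less towards the centre, and beyond the centre it goes over by itself.
- lever_tip (a point): middle of the lever's black cross bar (44 mm long along the binder's y, 14 mm thick), moves with the lever, 75 mm from the pivot. 137 mm above the desk and 42 mm nearer (binder's -x) than the pivot when unlocked; 150 mm high when upright; 137 mm high and 42 mm beyond the pivot when locked. The steel stem is 10 mm thick.
- lever_pivot (a point): the lever's pivot in its fixed grey bracket (56 x 46 mm foot, cheeks up to 87 mm above the desk), 75 mm above the desk, on the binder's left or right shoulder: x = 0, y = +115 or -115 mm in its frame. Axes as the binder's; the lever swings about y. The other shoulder bears a low round depth dial (84 mm high), not used.
- glue_stick: white glue stick, 26 mm across, 90 mm tall, standing on top of the binder's rear body; origin at its foot; loose, to be left alone
- eraser: white eraser 45 x 22 x 14 mm lying on the binder behind the lever or the dial; origin under its centre; loose, to be left alone
- mug: white mug, 80 mm across, 92 mm high, on the desk to the right of the binder; origin under its centre; loose, to be left alone
- stapler: dark stapler, 140 x 34 x 62 mm, on the desk to the left of the binder; origin under its centre; loose, to be left alone
- tape_dispenser: dark desk tape dispenser 140 x 50 x 75 mm on the desk, right of and nearer than the binder; origin under its centre; loose, to be left alone
- calculator: dark pocket calculator 140 x 80 x 16 mm lying on the desk, left of and nearer than the binder; origin under its centre; loose, to be left alone
- note_block: block of note paper 76 x 76 x 30 mm on the desk, left of and beyond the binder; origin under its centre; loose, to be left alone
- report: the same report; its origin is the centre of its underside
There are look-alikes about, which are no part of the job. There is more than one size of the report; the job needs the smallest.

How it is judged (in metres and radians):
On the way, in this order (a step that is already met when the one before it is completed fails the run):
1. the report is home against the back stop (within 3.5 mm), the lever still unlocked (x of report_mid in the frame of binder above -0.0135 m and z of report_mid in the frame of binder below 0.044 m and value of joint lever below 0.3 rad), for 0.2 s.
2. the lever has snapped over into its locked position (value of joint lever above 1.1 rad), for 0.2 s.
At the end, for the whole second after the job is handed in: the report lies flat on the bed with its far edge within 3.5 mm of the back stop and at rest, and the lever rests locked (joint above 1.1 rad) (x of report_mid in the frame of binder above -0.0135 m and z of report_mid in the frame of binder below 0.044 m and value of joint lever above 1.1 rad and angle between report_mid's own z axis and vertical below 0.1 rad and linear speed of report below 0.01 m/s); the robot touches nothing.
It fails at once if the report is lifted or tipped up (its centre more than 10 mm above where it lies, or tilted more than 0.15 rad) (z of report_mid in the frame of binder above 0.049 m or angle between report_mid's own z axis and vertical above 0.15 rad).
It fails at once if the lever is thrown before the report is home (value of joint lever above 0.7 rad and x of report_mid in the frame of binder below -0.016 m).
It fails at once if another thing is moved more than 25 mm or tipped over (distance of any of glue_stick, eraser, mug, stapler, tape_dispenser, calculator, note_block from where it was at the start of the episode above 0.025 m or angle between any of glue_stick, eraser, mug, stapler, tape_dispenser, calculator, note_block's own z axis and vertical above 0.5 rad).
It also fails if it takes over 45 s, if anything falls off the work surface, if the arm or the gripper's body presses on something with over 40 N, if the wrist force passes 120 N, or if a joint passes its speed limit or range.

## Working session

There is one attempt and no reset: what is moved stays moved. The work goes in short steps, Python scripts to look and compute and a shell command to move; the robot and the scene stay as the last step left them, time stands still between calls to the robot, and variables do not carry over. Pictures are saved under pics/ and viewed, about 8 in all and at most 12, crops included, and the job is handed in when it is done.

```bash
mkdir -p pics; python3 - <<'E'
from plant import bot
import cv2,numpy as np
s=bot.read_state();print(s['time'],s['tool_pos'],s['tcp_rot'],s['gripper_width'])
for n in ['scene','top']:
    c=bot.read_camera(n);cv2.imwrite(f'pics/{n}0.png',c['img']);print(n,c['camera_matrix'],c['distortion'],c['position'],c['rotation'])
E
```

```text
0.0 [ 242.11993634 -521.28497911  230.69083089] [ 1.98125416  0.43882541 -1.98144429] 85.30526064979104
scene [[454.8091586    0.         281.42901038]
 [  0.         454.8091586  199.79534876]
 [  0.           0.           1.        ]] [-0.11607373  0.          0.          0.          0.        ] [915.37357017 456.84495809 979.32925436] [-0.97909082 -2.60001369  0.85261287]
top [[428.95987796   0.         278.29107515]
 [  0.         428.95987796 212.16127264]
 [  0.           0.           1.        ]] [-0.01276128  0.          0.          0.          0.        ] [ 339.76539076   -9.06842569 1131.17866008] [-2.12143957  2.13325924 -0.15970616]
```

View pics/top0.png

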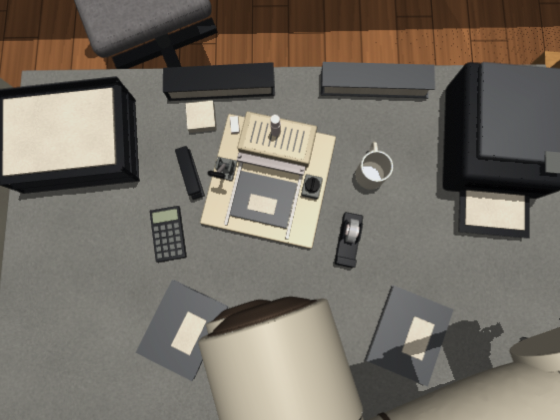

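View pics/scene0.png

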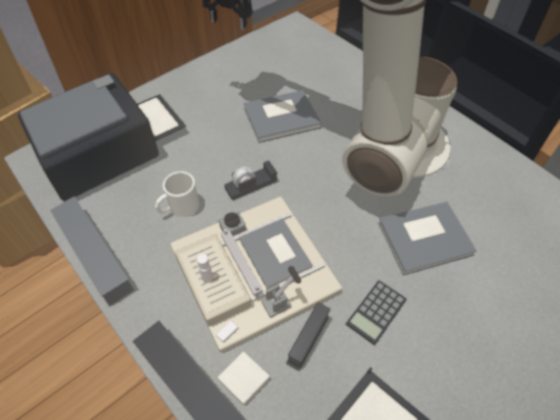

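The top view shows the binder with corners near (203,225), (312,245), (333,131) and (228,117). The lever is on the left shoulder at (220,168), the report is at (265,198), and the dial is on the right at (313,186). I'll take an enlarged crop for picking points.

```bash
cat > h.py <<'E'
import numpy as np,cv2
from plant import bot
from scipy.spatial.transform import Rotation as R
def ray(c,px,z):
    u=cv2.undistortPoints(np.array(px,float).reshape(-1,1,2),c['camera_matrix'],np.array(c['distortion']))[:,0]
    d=R.from_rotvec(c['rotation']).apply(np.c_[u,np.ones(len(u))]); p=np.array(c['position'])
    return p+d*((np.asarray(z)-p[2])/d[:,2])[:,None]
def proj(c,P):
    Rm=R.from_rotvec(c['rotation']).as_matrix().T
    return cv2.projectPoints(np.array(P,float).reshape(-1,1,3),cv2.Rodrigues(Rm)[0],-Rm@np.array(c['position']),c['camera_matrix'],np.array(c['distortion']))[0][:,0]
E
python3 - <<'E'
from h import *
c=bot.read_camera('top');print(ray(c,[(203,225),(312,245),(333,131),(228,117)],np.full(4,30.)).round(1))
i=c['img'][100:260,190:350];cv2.imwrite('pics/crop.png',cv2.resize(i,(640,640),interpolation=cv2.INTER_CUBIC)[:600])
E
```

```text
[[ 491.9  204.3   30. ]
 [ 438.3  -77.7   30. ]
 [ 744.2 -139.3   30. ]
 [ 786.9  143.8   30. ]]
```

View pics/crop.png

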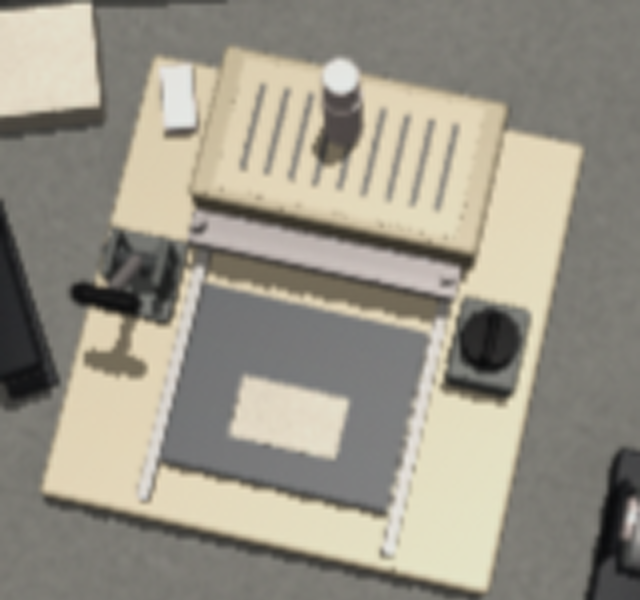

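The crop shows these pixel positions:
- **Bed corners:** (156,57), (582,146), (488,590) and (44,495).
- **Report corners:** (160,463), (389,512), (434,335) and (200,284).
- **Cross bar:** from (75,292) to (138,300).
- **Eraser and glue stick:** at (178,98) and (338,150), both clear of the near side.

```bash
python3 - <<'E'
from h import *
c=bot.read_camera('top')
f=lambda L,z: ray(c,np.array(L)/4+[190-.4,100-.4],np.full(len(L),float(z)))
C=f([(156,57),(582,146),(488,590),(44,495)],30)[:,:2]
M=np.array([(155,150),(155,-150),(-155,-150),(-155,150)],float)
o=C.mean(0);H=M.T@(C-o);th=np.arctan2(H[0,1]-H[1,0],H[0,0]+H[1,1])
Rm=np.array([[np.cos(th),-np.sin(th)],[np.sin(th),np.cos(th)]])
print('origin',o,'yaw',th,'resid',((C-o)@Rm-M).round(1).tolist())
b=lambda P:((P[:,:2]-o)@Rm).round(1).tolist()
print('report',b(f([(160,463),(389,512),(434,335),(200,284)],48)))
print('guides near',b(f([(145,500),(388,555)],42)))
print('rear top front',b(f([(192,195),(472,255)],75)))
print('lever',b(f([(75,292),(138,300),(106,296)],142)))
w=lambda x,y:(o+Rm@[x,y]).round(1).tolist()
print('pts tip',w(-42,115),'rep near edge',w(-115,0),'pivot',w(0,115))
E
```

```text
origin [613.73742687  32.93570146] yaw -0.2232810394561674 resid [[-1.5, -3.0], [-2.4, 2.6], [2.9, 3.1], [1.1, -2.7]]
report [[-119.5, 75.5], [-118.8, -74.5], [0.2, -78.3], [1.0, 77.8]]
guides near [[-144.2, 80.2], [-145.2, -79.7]]
rear top front [[50.7, 92.0], [49.9, -91.5]]
lever [[-42.1, 134.0], [-38.9, 96.1], [-40.6, 115.3]]
pts tip [598.2, 154.4] rep near edge [501.6, 58.4] pivot [639.2, 145.1]
```

```bash
cat >> h.py <<'E'
O=np.array([613.7,32.9]);TH=-.2233
RB=R.from_euler('z',TH)
def st():
    s=bot.read_state();T=R.from_rotvec(s['tcp_rot']);p=np.array(s['tool_pos'])
    b=RB.inv().apply(p-[*O,0])
    print('t',round(s['time'],2),'world',p.round(1),'binder',b.round(1),'F_b',RB.inv().apply(s['contact_force']).round(1),'w',round(s['gripper_width'],1))
    return p,T
def go(x,y,z,down=True):
    p,T=st()
    t=RB.apply([x,y,z])+[*O,0]
    best=None
    for sg in (1,-1):
        G=RB*R.from_matrix(np.c_[[0,0,-1],[0,sg,0],[sg,0,0]])
        v=(T.inv()*G).as_rotvec()
        if best is None or np.linalg.norm(v)<np.linalg.norm(best[0]): best=(v,G)
    print('tool axes in binder (cols)\n',(RB.inv()*T).as_matrix().round(2))
    print('rotvec needed',best[0].round(3),'offset cm now-axes',(T.inv().apply(t-p)/10).round(2),'after-turn axes',(best[1].inv().apply(t-p)/10).round(2))
E
python3 -c "
from h import *
go(-175,0,150)"
```

```text
t 0.2 world [ 242.1 -521.4  230.9] binder [-239.6 -622.8  230.9] F_b [ 0.4  0.3 -0.3] w 85.5
tool axes in binder (cols)
 [[-0.    0.61 -0.79]
 [ 0.   -0.79 -0.61]
 [-1.   -0.   -0.  ]]
rotvec needed [0.658 0.    0.001] offset cm now-axes [  8.13 -45.32 -43.2 ] after-turn axes [  8.09 -62.28  -6.46]
```

```bash
python3 -m pendant '{"offset":[[0,0,0],[0,0,0],[0,0,0],[0,0,0],[0,0,0],[0,0,0],[0,-3,-0.3],[0,-3,-0.3],[0,-3,-0.3],[0,-3,-0.3],[0,-3,-0.3],[0,-3,-0.3]],"angular":[[0.11,0,0],[0.11,0,0],[0.11,0,0],[0.11,0,0],[0.11,0,0],[0.11,0,0],[0,0,0],[0,0,0],[0,0,0],[0,0,0],[0,0,0],[0,0,0]],"grip":[1,1,1,1,1,1,1,1,1,1,1,1]}' 40
python3 -m pendant '{"offset":[[0,-3,-0.3],[0,-3,-0.3],[0,-3,-0.3],[0,-3,-0.3],[0,-3,-0.3],[0,-3,-0.3],[0,-3,-0.3],[0,-3,-0.3],[0,-3,-0.3],[0,-3,-0.3],[0,0,0],[0,0,0]],"angular":[[0,0,0],[0,0,0],[0,0,0],[0,0,0],[0,0,0],[0,0,0],[0,0,0],[0,0,0],[0,0,0],[0,0,0],[0,0,0],[0,0,0]],"grip":[1,1,1,1,1,1,1,1,1,1,1,1]}'
python3 -c "
from h import *
go(-160,0,60)"
```

```text
time: 1.2
tool_pos: [300.0, -348.6, 231.1]
tcp_rot: [-2.102, 0.238, 2.102]
contact_force: [0.4, 0.8, 0.8]
gripper_width: 0.5
time: 2.2
tool_pos: [396.3, -63.1, 231.3]
tcp_rot: [-2.104, 0.234, 2.104]
contact_force: [-0.3, -0.5, -0.3]
gripper_width: -0.1
t 2.2 world [396.3 -63.1 231.3] binder [-190.7 -141.8  231.3] F_b [-0.2 -0.5 -0.3] w -0.1
tool axes in binder (cols)
 [[-0.  0. -1.]
 [ 0. -1. -0.]
 [-1. -0.  0.]]
rotvec needed [0.001 0.    0.   ] offset cm now-axes [ 17.13 -14.17  -3.09] after-turn axes [ 17.13 -14.18  -3.07]
```

```bash
python3 -m pendant '{"offset":[[0,-2.4,-0.5],[0,-2.4,-0.5],[0,-2.4,-0.5],[0,-2.4,-0.5],[0,-2.4,-0.5],[0,-2.2,-0.5],[2.8,0,0],[2.8,0,0],[2.8,0,0],[2.8,0,0],[2.8,0,0],[2.8,0,0]],"angular":[[0,0,0],[0,0,0],[0,0,0],[0,0,0],[0,0,0],[0,0,0],[0,0,0],[0,0,0],[0,0,0],[0,0,0],[0,0,0],[0,0,0]],"grip":[1,1,1,1,1,1,1,1,1,1,1,1]}'
python3 -m pendant '{"offset":[[0.8,0,0],[0.8,0,0],[0.7,0,0],[0.3,0,0],[0,0,0],[0,0,0]],"angular":[[0,0,0],[0,0,0],[0,0,0],[0,0,0],[0,0,0],[0,0,0]],"grip":[1,1,1,1,1,1]}'
python3 -c "
from h import *
go(-81,0,37)
i=np.hstack([bot.read_camera('top')['img'][90:270,180:360],bot.read_camera('wrist')['img'][::2,::2][:180]])
cv2.imwrite('pics/a.png',cv2.resize(i,None,fx=1.7,fy=1.7,interpolation=cv2.INTER_CUBIC))"
```

```text
time: 3.2
tool_pos: [457.0, 66.3, 62.1]
tcp_rot: [-2.102, 0.239, 2.101]
contact_force: [0.4, -0.1, -0.2]
gripper_width: -0.1
time: 3.7
tool_pos: [457.6, 67.4, 38.2]
tcp_rot: [-2.103, 0.237, 2.101]
contact_force: [0.7, -0.4, -1.1]
gripper_width: 0.4
t 3.7 world [457.6  67.4  38.2] binder [-159.8   -1.    38.2] F_b [ 0.8 -0.3 -1.1] w 0.4
tool axes in binder (cols)
 [[ 0. -0. -1.]
 [ 0. -1.  0.]
 [-1. -0. -0.]]
rotvec needed [-0.002 -0.001  0.   ] offset cm now-axes [ 0.13 -0.11 -7.88] after-turn axes [ 0.12 -0.1  -7.88]
```

View pics/a.png

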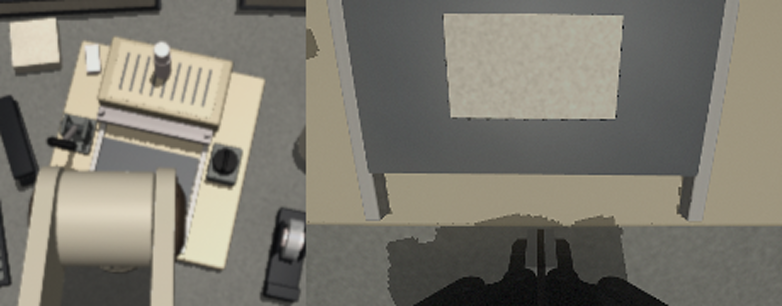

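In the wrist view the shut fingers at (540,260) are in line with the report's middle, with its near edge straight ahead. I'll start pushing.

```bash
python3 -m pendant '{"offset":[[0.1,0,-0.6],[0,0,-0.6],[0,0,-0.6],[0,0,-0.6],[0,0,-0.6],[0,0,-0.6],[0,0,-0.5],[0,0,-0.5],[0,0,-0.5],[0,0,-0.5],[0,0,-0.5],[0,0,-0.4]],"angular":[[0,0,0],[0,0,0],[0,0,0],[0,0,0],[0,0,0],[0,0,0],[0,0,0],[0,0,0],[0,0,0],[0,0,0],[0,0,0],[0,0,0]],"grip":[1,1,1,1,1,1,1,1,1,1,1,1]}'
python3 -c "
from h import *
st()"
python3 -m pendant '{"offset":[[0,0,-0.3],[0,0,-0.2],[0,0,-0.2],[0,0,-0.1],[0,0,0],[0,0,0]],"angular":[[0,0,0],[0,0,0],[0,0,0],[0,0,0],[0,0,0],[0,0,0]],"grip":[1,1,1,1,1,1]}'
python3 -c "
from h import *
st()"
```

```text
time: 4.8
tool_pos: [521.0, 52.8, 36.2]
tcp_rot: [-2.102, 0.238, 2.102]
contact_force: [-1.5, 0.1, -0.6]
gripper_width: -0.0
t 4.8 world [521.   52.8  36.2] binder [-94.8  -1.1  36.2] F_b [-1.5 -0.2 -0.6] w -0.0
time: 5.3
tool_pos: [528.4, 51.1, 36.4]
tcp_rot: [-2.103, 0.238, 2.102]
contact_force: [0.2, 0.3, 0.1]
gripper_width: -0.2
t 5.3 world [528.4  51.1  36.4] binder [-87.3  -1.2  36.4] F_b [0.1 0.3 0.1] w -0.2
```

```bash
for k in 1 2; do python3 -m pendant '{"offset":[[0,0,-0.1],[0,0,-0.1],[0,0,-0.1],[0,0,0]],"angular":[[0,0,0],[0,0,0],[0,0,0],[0,0,0]],"grip":[1,1,1,1]}' >/dev/null
python3 -c "
from h import *
st()"; done
python3 -c "
from h import *
cv2.imwrite('pics/b.png',bot.read_camera('wrist')['img'])"
```

```text
t 5.63 world [531.3  50.4  36.4] binder [-84.2  -1.1  36.4] F_b [-1.2  0.2  0.3] w 0.3
t 5.97 world [533.9  49.9  36.2] binder [-81.6  -1.1  36.2] F_b [-6.6  1.5  2.3] w 0.0
```

View pics/b.png

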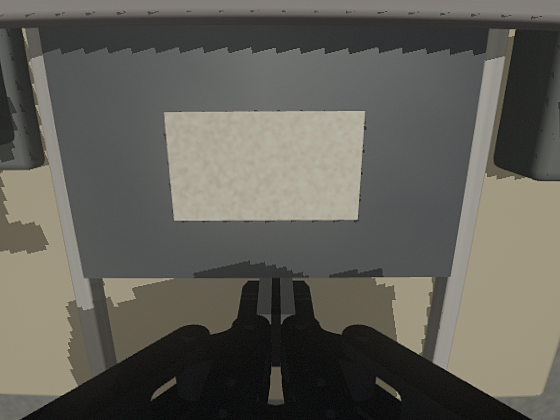

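The fingers are touching the near edge at about (270,277). The force has jumped to 6.6 N, which is above sliding friction, so the report has probably reached the stop. I'll press a little more and measure the near edge.

```bash
for k in 1 2; do python3 -m pendant '{"offset":[[0,0,-0.1],[0,0,0],[0,0,0]],"angular":[[0,0,0],[0,0,0],[0,0,0]],"grip":[1,1,1]}' >/dev/null
python3 -c "
from h import *
st()"; done
python3 -c "
from h import *
c=bot.read_camera('wrist');g=c['img'].astype(int)
for col in (130,400,435):
    k=g[200:330,col].sum(1);j=200+np.argmax(np.abs(np.diff(cv2.blur(k.astype(float).reshape(-1,1),(1,3))[:,0])))
    P=ray(c,[(col,j)],[48.]);print(col,j,RB.inv().apply(P-[*O,0]).round(1))"
```

```text
t 6.27 world [534.   49.9  36.2] binder [-81.5  -1.   36.2] F_b [-13.8   1.1   7.3] w -0.1
t 6.52 world [534.2  50.   36.1] binder [-81.3  -0.9  36.1] F_b [-22.2   1.   13.2] w 0.2
130 277 [[-68.9  59.1  48. ]]
400 278 [[-69.5 -50.4  48. ]]
435 280 [[-70.5 -64.9  48. ]]
```

The report is home: it's firm at 22 N, and the near edge measures about -69.5 mm against -70 expected. Next I'll back off, rise and move to the front of the lever.

```bash
python3 -m pendant '{"offset":[[0,0,0.5],[0,0,1],[0,0,1.5],[-2.4,0,0],[-2.4,0,0],[-2.4,0,0],[-2.4,0,0],[-2.4,0,0],[-2.4,0,0],[0,-2,0],[0,-2,0],[0,-2,0]],"angular":[[0,0,0],[0,0,0],[0,0,0],[0,0,0],[0,0,0],[0,0,0],[0,0,0],[0,0,0],[0,0,0],[0,0,0],[0,0,0],[0,0,0]],"grip":[1,1,1,1,1,1,1,1,1,1,1,1]}'
python3 -m pendant '{"offset":[[0,-2,0],[0,-2,0],[0,-1.6,0],[0,0,0],[1.8,0,0],[1.8,0,0],[1.8,0,0],[0,0,0],[0,0,0]],"angular":[[0,0,0],[0,0,0],[0,0,0],[0,0,0],[0,0,0],[0,0,0],[0,0,0],[0,0,0],[0,0,0]],"grip":[1,1,1,1,1,1,1,1,1]}'
python3 -c "
from h import *
go(-62,115,125)
c=bot.read_camera('wrist');cv2.imwrite('pics/c.png',c['img'])"
```

```text
time: 7.57
tool_pos: [520.2, 115.1, 180.9]
tcp_rot: [-2.103, 0.238, 2.1]
contact_force: [1.0, -0.5, -0.1]
gripper_width: -0.3
time: 8.32
tool_pos: [532.2, 168.7, 126.1]
tcp_rot: [-2.101, 0.238, 2.103]
contact_force: [0.3, -1.1, 0.5]
gripper_width: 0.5
t 8.32 world [532.2 168.7 126.1] binder [-109.5  114.4  126.1] F_b [ 0.6 -1.   0.5] w 0.5
tool axes in binder (cols)
 [[-0. -0. -1.]
 [-0. -1.  0.]
 [-1.  0.  0.]]
rotvec needed [-0.002  0.001 -0.   ] offset cm now-axes [ 0.11 -0.07 -4.75] after-turn axes [ 0.11 -0.06 -4.75]
```

View pics/c.png

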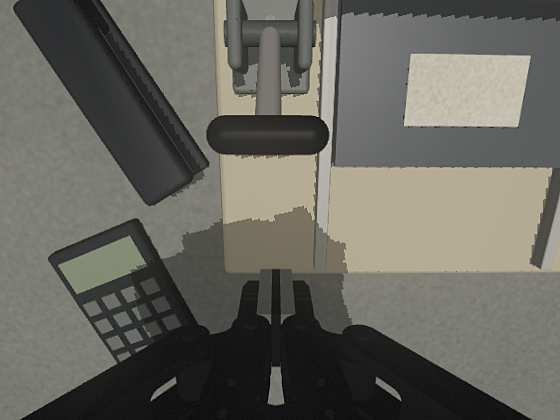

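The lever bar at (268,135) is dead ahead of the fingers at (275,290). Pushing it over.

```bash
python3 -m pendant '{"offset":[[0,0,-1],[0,0,-1],[0,0,-1],[0,0,-1],[0,0,-0.7],[0,0,-0.7],[0,0,-0.7],[0,0,-0.7],[0,0,-0.7]],"angular":[[0,0,0],[0,0,0],[0,0,0],[0,0,0],[0,0,0],[0,0,0],[0,0,0],[0,0,0],[0,0,0]],"grip":[1,1,1,1,1,1,1,1,1]}'
python3 -c "
from h import *
st()"
python3 -m pendant '{"offset":[[0,0,-0.7],[0,0,-0.7],[0,0,-0.7],[0,0,-0.5],[0,0,-0.4],[0,0,0],[0,0,0],[0,0,0]],"angular":[[0,0,0],[0,0,0],[0,0,0],[0,0,0],[0,0,0],[0,0,0],[0,0,0],[0,0,0]],"grip":[1,1,1,1,1,1,1,1]}'
python3 -c "
from h import *
st()
c=bot.read_camera('wrist');cv2.imwrite('pics/d.png',c['img'])"
```

```text
time: 9.12
tool_pos: [606.2, 152.3, 126.4]
tcp_rot: [-2.101, 0.237, 2.103]
contact_force: [-4.4, 1.0, 2.1]
gripper_width: -0.4
t 9.12 world [606.2 152.3 126.4] binder [-33.8 114.8 126.4] F_b [-4.5 -0.   2.1] w -0.4
time: 9.78
tool_pos: [634.9, 145.7, 126.3]
tcp_rot: [-2.102, 0.238, 2.102]
contact_force: [-0.4, -1.0, -0.9]
gripper_width: -0.3
t 9.78 world [634.9 145.7 126.3] binder [ -4.3 114.7 126.3] F_b [-0.1 -1.1 -0.9] w -0.3
```

View pics/d.png

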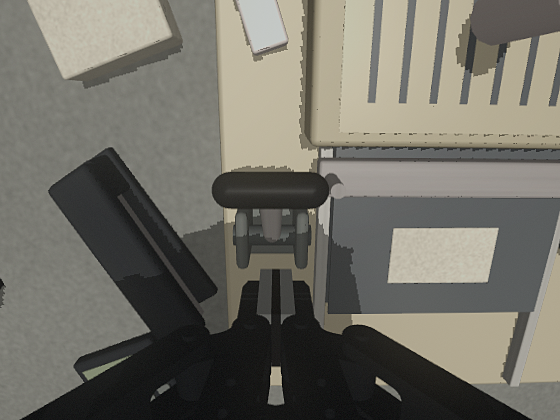

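The lever has snapped away: its bar is now at (270,190), beyond the fingertips at (275,275), with no force on the tool. I'll withdraw and check from outside.

```bash
python3 -m pendant '{"offset":[[0,0,2],[0,0,2.5],[0,0,2.5],[0,0,2.5],[-2,0,2],[-2.5,0,2.5],[-2.5,0,2.5],[-2,0,3],[0,0,3],[0,0,2],[0,0,0],[0,0,0]],"angular":[[0,0,0],[0,0,0],[0,0,0],[0,0,0],[0,0,0],[0,0,0],[0,0,0],[0,0,0],[0,0,0],[0,0,0],[0,0,0],[0,0,0]],"grip":[1,1,1,1,1,1,1,1,1,1,1,1]}'
python3 -c "
from h import *
st()
t=bot.read_camera('top');s=bot.read_camera('scene')
w=lambda P:RB.apply(np.array(P,float))+[*O,0]
P=w([(42,115,137),(-70,75,48),(-70,-75,48),(50,75,48)])
print(proj(t,P).round(1).tolist(),proj(s,P).round(1).tolist())
a=cv2.resize(t['img'][90:270,180:360],(400,400),interpolation=cv2.INTER_CUBIC)
q=cv2.resize(s['img'][170:350,165:345],(400,400),interpolation=cv2.INTER_CUBIC)
cv2.circle(q,tuple(int(v) for v in (proj(s,P[:1])[0]-[165,170]+.5)*400/180),4,(0,0,255),1)
for p in proj(s,P[1:]): cv2.circle(q,tuple(int(v) for v in (p-[165,170]+.5)*400/180),3,(0,255,0),1)
for p in proj(t,P): cv2.circle(a,tuple(int(v) for v in (p-[180,90]+.5)*400/180),3,(0,255,0),1)
cv2.imwrite('pics/e.png',np.hstack([a,q]))"
```

```text
time: 10.83
tool_pos: [395.6, 200.6, 217.0]
tcp_rot: [-2.104, 0.236, 2.101]
contact_force: [0.2, 0.8, 0.9]
gripper_width: 0.3
t 10.83 world [395.6 200.6 217. ] binder [-249.8  115.3  217. ] F_b [0.  0.8 0.9] w 0.3
[[224.8, 141.8], [234.3, 196.9], [291.1, 209.2], [245.0, 153.1]] [[257.4, 291.0], [294.3, 272.4], [264.0, 224.3], [247.2, 295.3]]
```

View pics/e.png

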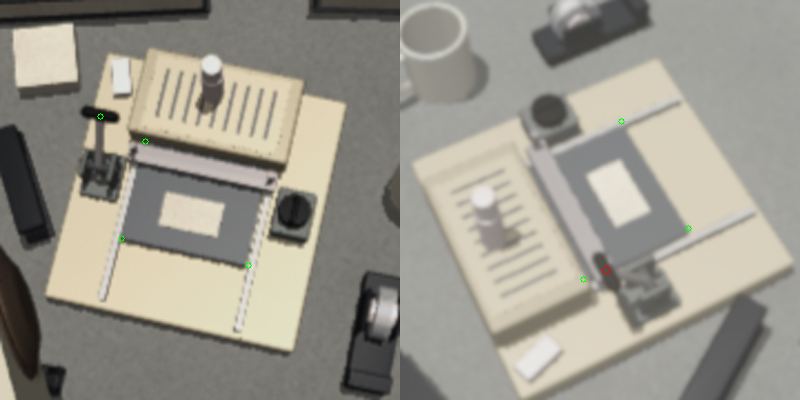

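In both views the lever's bar sits on its predicted locked point, (100,116) and (607,270). The report's near corners sit on the home marks, and the glue stick and eraser haven't moved. Handing in.

```bash
python3 -c "
from plant import bot
print(bot.job_done())"
```

```text
the job is handed in; nothing more can be done
None
```

The report is home against the back stop, the clamp lever is locked, and the job is handed in at about 11 s of the 45 s allowed. No verdict comes back, so this rests on my own checks.

- **Report:** I pushed it about 49 mm with the shut fingers until it was firm against the stop at 22 N. Its near edge then measured about -69.5 mm in the binder's frame, against -70 mm for home.
- **Lever:** I pushed the cross bar past centre and it snapped over by itself, with no force left on the tool.
- **Last checks:** In the top and scene pictures the lever bar was on its predicted locked point and the report's near corners were on the home marks. The clamp bar's height was not measured separately.
- **Other things:** The glue stick and eraser looked unmoved, and nothing else on the desk looked disturbed. I judged this by eye, not by measuring. The hand was well clear.

No check failed or disagreed. The initial fit of the binder's corners left about 3 mm of error, which is within the uncertainty of picking points in the image.

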